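Pop and open the cover of a label printer

ROBOT

A 7-joint arm with a two-finger parallel gripper is mounted at the origin on the work surface. World frame = base frame: x ahead of the robot, y to its left, z up, the work surface at z = 0. Lengths are in m, angles in rad, forces in N, time in s.
With the tool pointing down it reaches from about 0.4 to 0.875 m from the base axis. Payload 19.3 kg.
Tool frame: the origin (TCP) lies on the centre line of the jaws, within the pads' length; the fingertips stand 14 mm ahead of it and the grasp point (between the pads) lies 5 mm behind it; y points along the fingers, x is the direction in which the jaws open and shut, and the axes are right-handed (so a half turn about y gives the same grasp; the last joint's range is limited). The gripper opens to 85 mm and grips with 20 to 120 N. Pads are 22 mm wide; open, the fingers measure 114 mm over their backs; the gripper's body (76 mm by 85 mm) begins 54 mm behind the grasp point. The pads swing forward as they close: fully open they stand 13 mm farther back than shut.
Start: joints at [1.146, 0.521, -0.036, 1.599, 0.021, 1.021, -0.113], TCP at [0.217, -0.586, 0.245] pointing down, gripper open.
Joint ranges: [-2.91, 2.91], [-0.3, 2.13], [-1.5, 1.42], [0.17, 2.43], [-1.26, 4.41], [0.16, 1.93], [-2.52, 2.52]. Speed limits (rad/s): [1.89, 1.89, 2.39, 2.39, 3.01, 3.01, 3.01].

INTERFACE

Orientations are given as [roll, pitch, yaw] about the fixed x, y, z axes, in that order (R = Rz(yaw) Ry(pitch) Rx(roll)).
In Python, from workcell import monitor, grab_frame, workorder gives the robot as it stands.
- The arm moves only by the tool drive_tool, never from a script. Its argument "steps" is one flat list of numbers, 5 for each row, row after row: the finger opening in mm, from 0 to 85.4, then the shift along the world's x, y, z in mm, then the turn about the world's z in degrees. In form: [fingers, tx, ty, tz, twist, fingers, tx, ty, tz, twist, ...]. A call has exactly 5 rows; each row shifts and turns the commanded pose from where the row before left it; what a row does not reach is not made up. A row lasts 1/12 s, in which the tool goes at most 41.7 mm and 7.16 degrees, less where a joint would pass 70% of its speed; a pose out of reach is approached as far as the arm can. A call is refused whole if a number of a shift passes 41.7 or a number of a turn 7.16, either way. A call with a gripper value outside its range is refused whole. The fingers move at their own pace and stop on an object; "grip_force" is the grip in N (left out, the last holds). Time passes only in rows, so rows that do not move let the fingers close, or fill a call up. It gives the time, the measured TCP pose, the force and the opening at its end, in the units of the state.
- monitor.observe(): the state, without advancing time (a new reading comes with each control period).
- grab_frame(name): name is "side" or "top"; returns a dict with "frame" (400x640x3 uint8, red, green, blue), "vertical_fov" (degrees; the focal length in pixels is half the picture's height over the tangent of half this angle, whatever the lens; pixels are square), "cx", "cy" (the principal point, pixels), "k1" (the pictures are not rectified: a ray, as slopes to the right and down, at radius r is drawn at 1 + k1 r^2 times it, then the intrinsics apply), "xyz" and "orientation" of the camera in the world. Camera axes: x right, y down, z forward; pixel columns grow to the right and rows downward; lengths in m; the calibration is good to about 2 mm. A picture is of the moment at which its call begins. There is no depth.
- workorder.job_done(): hands the job in, once; it reports no verdict.
The state is a dict: "clock": time; "qpos": joint angles; "qd": joint speeds; "joint_efforts": joint torques, N m; "position": TCP position; "tool_rot": TCP orientation; "force": force on the tool from outside, world axes, zero at the start; "moment": the same for the moment, N m; "grip_width": finger opening in m.
Only numpy, scipy, OpenCV 4.12 (cv2) and the standard library are available. Lean on these libraries where they do the work, as an engineer would, in place of code of your own. Each camera call takes 0.05 s, during which the arm holds its last target. There are 200 camera calls.

TASK

The label printer on the packing table needs a fresh roll. Press its wide ribbed release tab down so that the cover springs up, then push the cover fully open, past upright, until it leans back on its stop and stays there. Do not press the small round feed button, leave the rolls and the tape dispenser where they stand, and finish clear of everything.

Things in the scene. Friction and masses are not known exactly. Their poses are not given: they have to be found in the camera images.
- printer: Off-white desktop label printer, fixed, 220 mm deep (x) by 160 wide (y), 100 tall without the cover. Origin: centre of its underside, on the table. Its x runs from front to back, y to the left of someone facing its front, z up. Its front 55 mm is a flat deck at z 100 mm with tab and feed button; behind it, under the cover, is an open well with a paper roll whose top is at z 90 mm.
- tab_top (a point): Centre of the top of the release tab: black ribbed rectangle, 24 mm (x) by 36 (y), 12 mm proud of the deck; in the printer frame at x -86, y 20, z 112 mm when out. Pressed straight down it goes in 6 mm, taking 1.5 N to start and 5 N at the bottom; it springs back when let go. The cover is latched until the tab is about 4 mm in.
- release_tab (a joint): How far the release tab is pressed, m: 0 out, 0.006 fully in.
- cover_hinge (a point): Middle of the cover's hinge axis, which runs along the printer's y; in the printer frame at x +95, y 0, z +102 mm.
- cover_edge (a point): Middle of the cover's free front edge, half-way through its thickness; moves with it. The cover is a flat grey plate with a dark window, 150 mm from hinge to free edge, 156 wide (y), 8 thick, about 150 g; closed, its underside is at z 102 mm, its edge at x -55 in the printer frame. Under it, 0 to 12 mm from the edge at y 20 mm, hangs a steel catch 14 mm wide, 17 long.
- cover (a joint): Opening angle, rad: 0 closed and latched. Once freed it springs up to about 0.6 within a second and waits there, free edge 85 mm up. It swings up and away from the front; upright at 1.57, stop at 1.85 (fully open). It moves lightly (under 2 N at the edge). Let go before upright it falls back to 0.6; beyond upright it sinks gently to its stop and stays.
- feed_button_top (a point): Centre of the top of the round grey feed button, 16 mm across in a round black housing 32 mm across, on the same deck, in the printer frame at x -86, y -56 mm; its top is at z = 114 mm. Not to be pressed.
- feed_button (a joint): How far the feed button is pressed, m: 0 out, 0.004 fully in.
- tape_roll_mid (a point): Centre (half-way up) of a dark roll of packing tape lying flat, 104 mm across, 48 mm high, loose. Leave alone.
- label_roll_mid (a point): Centre (half-way up) of a white spare label roll standing on end, 72 mm across, 60 mm high, loose. Leave alone.
- dispenser_mid (a point): Centre (half-way up, 32 mm above the table) of a small tape dispenser with a black foot 85 by 26 mm, 64 mm high, loose. Leave alone.

How it is judged:
By the outcome, as a careful person would: the job done as asked, in the order asked, and still so for the second after the job is handed in, with the robot touching nothing.
It also fails if it takes over 51 s, if anything falls off the work surface, if the arm or the gripper's body presses on something with over 40 N, if the wrist force passes 120 N, or if a joint passes its speed limit or range.

## Working session

There is one attempt and no reset: what is moved stays moved. The work goes in short steps, Python scripts to look and compute and a tool call to move; the robot and the scene stay as the last step left them, time stands still between calls to the robot, and variables do not carry over. Pictures are saved under pics/ and viewed, about 8 in all and at most 12, crops included, and the job is handed in when it is done.

Besides the shell and the picture viewer there is one more tool, called after "Request:" by a JSON object that holds its "name" and its "arguments". drive_tool: Moves the arm, as the interface text tells. Its arguments: {"type":"object","properties":{"steps":{"type":"array"},"grip_force":{"type":"number"}},"required":["steps"]}

```bash
mkdir -p pics; cat > h.py <<'E'
import numpy as np, cv2, pickle
from scipy.spatial.transform import Rotation as R
def snap(n,f):
    from workcell import grab_frame
    d=grab_frame(n); cv2.imwrite(f'pics/{f}.png',d['frame'][:,:,::-1]); pickle.dump(d,open(f'pics/{f}.pkl','wb')); return d
def load(f): return pickle.load(open(f'pics/{f}.pkl','rb'))
def cam(d):
    f=200/np.tan(np.radians(d['vertical_fov'])/2)
    K=np.array([[f,0,d['cx']],[0,f,d['cy']],[0,0,1.]])
    o=np.array(d['orientation'],float)
    Rm=o if o.shape==(3,3) else R.from_euler('xyz',o).as_matrix()
    return K,np.array([d['k1'],0,0,0.]),Rm,np.array(d['xyz'])
def proj(d,P):
    K,D,Rm,t=cam(d)
    return cv2.projectPoints(np.atleast_2d(np.array(P,float)),cv2.Rodrigues(Rm.T)[0],-Rm.T@t,K,D)[0][:,0]
def onz(d,uv,z):
    K,D,Rm,t=cam(d)
    n=cv2.undistortPoints(np.array(uv,float).reshape(-1,1,2),K,D)[:,0]
    r=np.c_[n,np.ones(len(n))]@Rm.T
    return t+r*((np.array(z)-t[2])/r[:,2])[:,None]
E
python3 - <<'E'
from h import *
from workcell import monitor
for n in('top','side'):
    d=snap(n,n+'0'); print(n,d['vertical_fov'],d['cx'],d['cy'],d['k1'],d['xyz'],d['orientation'])
print(monitor.observe())
E
```

```text
top 47.07771614761799 315.0820065874608 200.11048552705682 -0.0011052083290660052 [0.43764341 0.02134945 0.99884854] [-3.03924816  0.0245243  -1.5535045 ]
side 55.066130560791564 318.4076609901893 206.26710073037427 0.01896986368394087 [0.0349409  0.52211725 0.62710411] [-2.23659499 -0.01528162 -2.36175359]
{'clock': 0.1, 'qpos': array([ 1.14575771,  0.52193244, -0.03632154,  1.59990974,  0.0211974 ,
        1.02111941, -0.11279521]), 'qd': array([ 0.00041707, -0.00258471,  0.00136492, -0.00037311, -0.00164155,
        0.0006449 ,  0.00129474]), 'joint_efforts': array([ 2.89229793e-03, -9.28503227e+01,  1.98351145e+00, -3.70538664e+01,
        1.81336014e-02,  5.40689725e-03,  7.78184403e-05]), 'position': array([ 0.21702243, -0.58582066,  0.24481181]), 'tool_rot': array([-1.57086553e+00,  9.81640997e-04, -1.21597114e+00]), 'force': array([-0.03613251, -0.27388338, -0.46209231]), 'moment': array([-0.03847537,  0.03879592, -0.00294318]), 'grip_width': 0.08528688616396025}
```

View pics/top0.png

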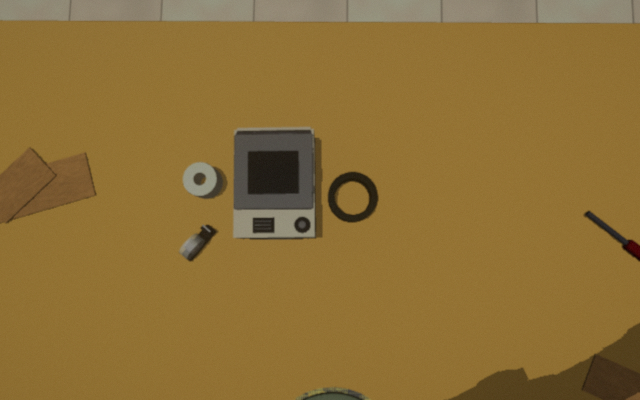

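View pics/side0.png

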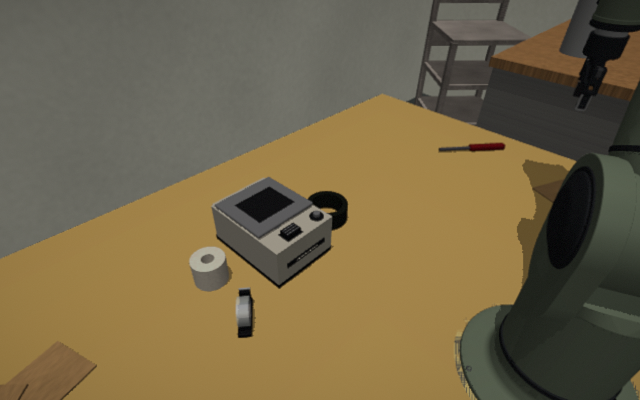

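The top view shows the printer nearly square to the robot: tab at about (263,225), feed button (302,225), cover edge at row 208. The white roll is at (201,180), the dispenser (197,243) and the tape roll (353,197). The side view shows tab (290,231) and button (316,215). I'll fit the printer pose from both views.

```bash
python3 - <<'E'
from h import *
from scipy.optimize import least_squares
T=load('top0');S=load('side0')
P=np.array([[-86,20,112],[-86,-56,114],[-55,78,110],[-55,-78,110],[95,78,110],[95,-78,110]])/1e3
ut=np.array([[263,224.5],[302.5,224],[234,207.5],[313.5,208],[235.5,134],[313,133.5]])
us=np.array([[290,231],[317,215]])
def W(p,P): c,s=np.cos(p[2]),np.sin(p[2]); return P@np.array([[c,s,0],[-s,c,0],[0,0,1]])+[p[0],p[1],0]
f=lambda p:np.r_[(proj(T,W(p,P))-ut).ravel(),(proj(S,W(p,P[:2]))-us).ravel()]
r=least_squares(f,[.5,.05,0],loss='soft_l1');p=r.x
print(p,np.round(r.fun.reshape(-1,2),1).tolist() if 0 else np.round(f(p).reshape(-1,2),1).tolist())
for n,q in dict(tab=[-86,20,112],but=[-86,-56,114],edge=[-55,0,106],hinge=[95,0,102]).items(): print(n,W(p,np.array([q])/1e3).round(4))
print('white,disp,tape',onz(T,[[201,180],[197,243],[353,197]],[.06,.064,.048]).round(3))
E
```

```text
[0.56524889 0.12613487 0.01781581] [[0.1, 0.2], [-0.3, 0.6], [-0.2, 1.5], [0.2, 0.8], [-0.4, -0.4], [0.7, -0.4], [-0.4, -2.0], [-1.2, -3.6]]
tab [[0.4789 0.1446 0.112 ]]
but [[0.4803 0.0686 0.114 ]]
edge [[0.5103 0.1252 0.106 ]]
hinge [[0.6602 0.1278 0.102 ]]
white,disp,tape [[ 0.572  0.284  0.06 ]
 [ 0.442  0.285  0.064]
 [ 0.543 -0.032  0.048]]
```

Request:
{"name": "drive_tool", "arguments": {"steps": [0,26,32,0,-3.9,0,26,32,0,-3.9,0,26,32,0,-3.9,0,26,32,0,-3.9,0,26,32,0,-3.9], "grip_force": 40}}

```text
clock: 0.52
position: [0.3478, -0.4243, 0.2451]
tool_rot: [-1.571, 0.0, -1.56]
force: [1.2, -0.7, 0.3]
grip_width: 0.0257
```

Request:
{"name": "drive_tool", "arguments": {"steps": [0,26,32,0,0,0,26,32,0,0,0,26,32,0,0,0,26,32,0,0,0,2,41,0,0]}}

```text
clock: 0.93
position: [0.4565, -0.2554, 0.245]
tool_rot: [-1.569, -0.0, -1.555]
force: [1.2, 1.5, 0.1]
grip_width: 0.0002
```

Request:
{"name": "drive_tool", "arguments": {"steps": [0,2,41,0,0,0,2,41,0,0,0,2,41,0,0,0,2,41,0,0,0,2,41,0,0]}}

```text
clock: 1.35
position: [0.4626, -0.0502, 0.2453]
tool_rot: [-1.571, -0.0, -1.557]
force: [1.9, -0.3, 0.3]
grip_width: -0.0003
```

Request:
{"name": "drive_tool", "arguments": {"steps": [0,2,39,0,0,0,2,39,0,0,0,2,39,0,0,0,2,39,0,0,0,2,39,0,0]}}

```text
clock: 1.77
position: [0.4727, 0.1448, 0.2453]
tool_rot: [-1.571, -0.0, -1.556]
force: [1.2, -0.1, -0.3]
grip_width: 0.0001
```

Request:
{"name": "drive_tool", "arguments": {"steps": [0,0,0,-35,0,0,0,0,-35,0,0,0,0,-25,0,0,0,0,0,0,0,0,0,0,0]}}

```text
clock: 2.18
position: [0.4726, 0.1428, 0.15]
tool_rot: [-1.573, -0.001, -1.556]
force: [-0.0, -0.1, 1.4]
grip_width: -0.0001
```

```bash
python3 - <<'E'
from h import *
from workcell import monitor
a=snap('side','s1')['frame'];b=snap('top','t1')['frame']
c=np.vstack([cv2.resize(a[140:300,190:390],(750,600))[:,:,::-1]]);
c=np.hstack([cv2.resize(a[150:290,210:350],(400,400)),cv2.resize(b[120:260,220:360],(400,400))])
cv2.imwrite('pics/c1.png',c[:,:,::-1]);s=monitor.observe();print(s['position'],s['force'])
E
```

```text
[0.47384346 0.14310163 0.15174801] [-0.11524038  0.41378081  1.55408582]
```

View pics/c1.png

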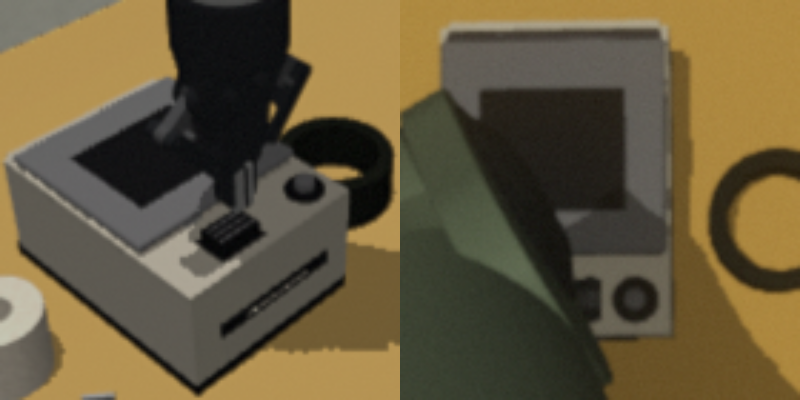

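```bash
python3 - <<'E'
from h import *
d=load('s1')
q=lambda P:((proj(d,P)-[210,150])*400/140).round(0).tolist()
print(q([[.4738,.1431,.1378],[.4738,.1431,.112],[.4789,.1446,.112],[.4789,.1446,.118]]))
for z in(.112,): print(onz(d,[[210+229/2.857,150+232/2.857]],[z]).round(4))
E
```

```text
[[233.0, 200.0], [234.0, 228.0], [228.0, 226.0], [227.0, 219.0]]
[[0.4731 0.1484 0.112 ]]
```

The tips hang centred over the tab, about 26 mm above it, and clear of the cover and button. Next I descend.

Request:
{"name": "drive_tool", "arguments": {"steps": [0,0,2,-10,0,0,0,0,-10,0,0,0,0,-4,0,0,0,0,0,0,0,0,0,0,0]}}

```text
clock: 2.7
position: [0.473, 0.1449, 0.1262]
tool_rot: [-1.571, -0.0, -1.556]
force: [0.8, -0.4, 0.2]
grip_width: -0.0002
```

Request:
{"name": "drive_tool", "arguments": {"steps": [0,0,0,-1,0,0,0,0,-1,0,0,0,0,-1,0,0,0,0,-1,0,0,0,0,0,0]}}

```text
clock: 3.12
position: [0.4731, 0.1449, 0.1222]
tool_rot: [-1.571, 0.0, -1.556]
force: [-0.4, -0.3, -0.1]
grip_width: 0.0002
```

Request:
{"name": "drive_tool", "arguments": {"steps": [0,0,0,-1,0,0,0,0,-1,0,0,0,0,-1,0,0,0,0,0,0,0,0,0,0,0]}}

```text
clock: 3.53
position: [0.4732, 0.1449, 0.1199]
tool_rot: [-1.57, -0.0, -1.556]
force: [-4.8, -0.9, 19.3]
grip_width: -0.0003
```

```bash
python3 - <<'E'
from h import *
from workcell import monitor
a=snap('side','s2')['frame']
cv2.imwrite('pics/c2.png',cv2.resize(a[110:290,190:370],(600,600))[:,:,::-1]);s=monitor.observe();print(s['position'],s['force'])
E
```

```text
[0.47322479 0.14494175 0.11984562] [-4.82417251 -1.99683629 19.59295358]
```

View pics/c2.png

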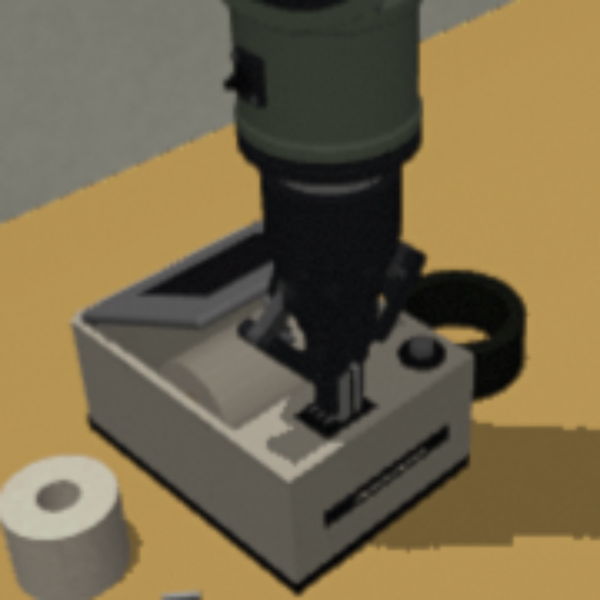

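The cover has sprung up and the well and roll are visible. The tab was bottomed under the fingers. I'll lift, back off, shift away from the catch (y ≈ 0.11), and look.

Request:
{"name": "drive_tool", "arguments": {"steps": [0,0,0,8,0,0,-8,0,8,0,0,-12,-10,10,0,0,0,-12,15,0,0,0,-12,16,0]}}

```text
clock: 4.0
position: [0.4517, 0.1107, 0.1768]
tool_rot: [-1.572, -0.0, -1.555]
force: [0.1, -0.2, 0.6]
grip_width: -0.0003
```

Request:
{"name": "drive_tool", "arguments": {"steps": [0,0,0,0,0,0,0,0,0,0,0,0,0,0,0,0,0,0,0,0,0,0,0,0,0]}}

```text
clock: 4.42
position: [0.4527, 0.1114, 0.1757]
tool_rot: [-1.572, -0.0, -1.556]
force: [-0.3, -0.1, 0.5]
grip_width: 0.0001
```

```bash
python3 - <<'E'
from h import *
from workcell import monitor
a=snap('side','s3')['frame']
s=monitor.observe();print(s['position'],s['force'])
p=[.5652,.1261,.0178]
im=cv2.resize(a[100:280,190:370],(600,600))[:,:,::-1].copy()
for th,col in((.5,(0,255,0)),(.6,(0,0,255)),(.7,(255,0,0))):
    pts=[]
    for y in(.078,-.078):
        x=.095-.15*np.cos(th); z=.102+.15*np.sin(th)
        pts.append([p[0]+x-.0178*y,p[1]+y+.0178*x,z])
    q=((proj(load('s3'),pts)-[190,100])*600/180).astype(int)
    cv2.line(im,tuple(map(int,q[0])),tuple(map(int,q[1])),col,1)
cv2.imwrite('pics/c3.png',im)
E
```

```text
[0.45273382 0.11129341 0.17577226] [0.57226181 0.02649701 0.32764462]
```

View pics/c3.png

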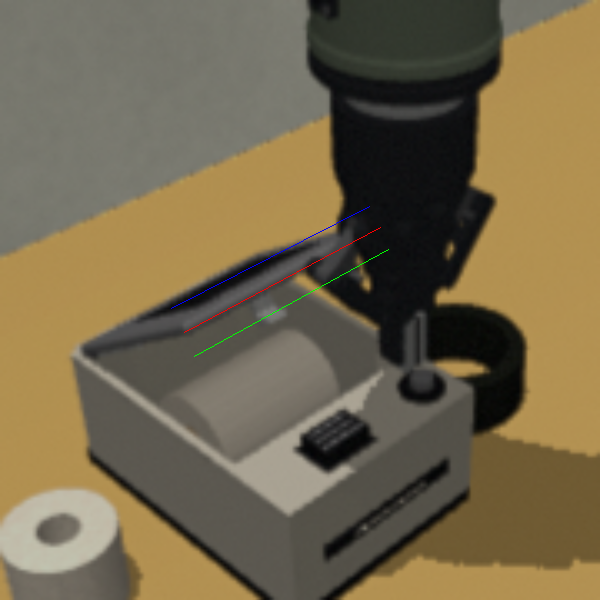

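The red 0.6 rad line matches the cover's edge, with the tab sprung back out. Next: push at y ≈ 0.11, following the edge's arc.

Request:
{"name": "drive_tool", "arguments": {"steps": [0,14,0,0,0,0,14,0,0,0,0,14,0,0,0,0,14,0,0,0,0,12,0,0,0]}}

```text
clock: 4.88
position: [0.5218, 0.1112, 0.1758]
tool_rot: [-1.571, -0.0, -1.556]
force: [0.1, -0.2, 0.4]
grip_width: 0.0001
```

Request:
{"name": "drive_tool", "arguments": {"steps": [0,8,0,6,0,0,8,0,8,0,0,8,0,8,0,0,8,0,8,0,0,8,0,6,0]}}

```text
clock: 5.3
position: [0.5611, 0.1114, 0.213]
tool_rot: [-1.571, 0.0, -1.556]
force: [-1.5, 0.9, 0.8]
grip_width: 0.0002
```

Request:
{"name": "drive_tool", "arguments": {"steps": [0,8,0,5,0,0,8,0,5,0,0,8,0,4,0,0,8,0,4,0,0,8,0,3,0]}}

```text
clock: 5.72
position: [0.6015, 0.1111, 0.2336]
tool_rot: [-1.571, 0.0, -1.556]
force: [-1.1, 0.5, 0.0]
grip_width: -0.0001
```

```bash
python3 - <<'E'
from h import *
from workcell import monitor
a=snap('side','s4')['frame']
s=monitor.observe();print(s['position'],s['force'])
cv2.imwrite('pics/c4.png',cv2.resize(a[60:280,170:390],(600,600))[:,:,::-1])
E
```

```text
[0.60289341 0.11106098 0.2340183 ] [-1.18392186 -1.35794582 -0.32865166]
```

View pics/c4.png

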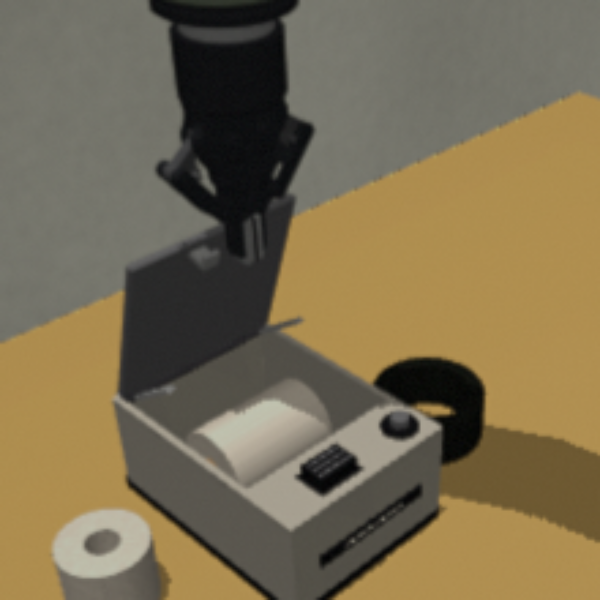

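The cover is at roughly 1.25 rad, with the fingers pushing inside the edge beside the catch. I'll continue past upright.

Request:
{"name": "drive_tool", "arguments": {"steps": [0,8,0,2,0,0,8,0,2,0,0,8,0,1,0,0,8,0,1,0,0,8,0,0,0]}}

```text
clock: 6.18
position: [0.642, 0.1109, 0.2394]
tool_rot: [-1.571, 0.0, -1.556]
force: [-0.8, -0.7, 0.4]
grip_width: -0.0003
```

Request:
{"name": "drive_tool", "arguments": {"steps": [0,8,0,0,0,0,8,0,0,0,0,8,0,0,0,0,6,0,0,0,0,4,0,0,0]}}

```text
clock: 6.6
position: [0.6758, 0.1108, 0.2391]
tool_rot: [-1.571, -0.0, -1.557]
force: [0.4, 0.8, 0.0]
grip_width: -0.0001
```

```bash
python3 - <<'E'
from h import *
from workcell import monitor
a=snap('side','s5')['frame']
s=monitor.observe();print(s['position'],s['force'])
cv2.imwrite('pics/c5.png',cv2.resize(a[60:280,170:390],(600,600))[:,:,::-1])
E
```

```text
[0.67610851 0.11085933 0.23898214] [-0.95693659 -0.0591811  -0.28207921]
```

View pics/c5.png

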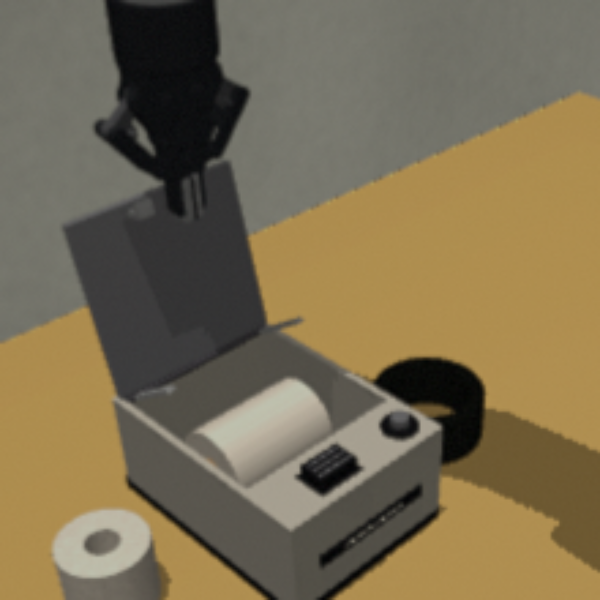

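The cover now leans well past upright. I'll retreat forward, then up and clear, and let it settle.

Request:
{"name": "drive_tool", "arguments": {"steps": [0,-12,0,0,0,0,-25,0,0,0,0,-35,0,10,0,0,-30,0,25,0,0,-30,0,25,0]}}

```text
clock: 7.07
position: [0.541, 0.1107, 0.2992]
tool_rot: [-1.573, -0.001, -1.556]
force: [1.1, 0.2, 1.4]
grip_width: -0.0001
```

Request:
{"name": "drive_tool", "arguments": {"steps": [0,-10,-38,10,0,0,-10,-38,10,0,0,-5,-40,0,0,0,0,-40,0,0,0,0,-40,0,0]}}

```text
clock: 7.48
position: [0.5174, -0.0868, 0.3201]
tool_rot: [-1.57, -0.0, -1.556]
force: [1.3, -0.5, 0.5]
grip_width: 0.0001
```

Request:
{"name": "drive_tool", "arguments": {"steps": [0,0,-40,0,0,0,0,-40,0,0,0,0,-40,0,0,0,0,0,0,0,0,0,0,0,0]}}

```text
clock: 7.9
position: [0.5175, -0.2073, 0.3191]
tool_rot: [-1.571, -0.0, -1.56]
force: [0.5, 1.5, -0.7]
grip_width: -0.0002
```

Request:
{"name": "drive_tool", "arguments": {"steps": [0,0,0,0,0,0,0,0,0,0,0,0,0,0,0,0,0,0,0,0,0,0,0,0,0]}}

```text
clock: 8.32
position: [0.5183, -0.2045, 0.3194]
tool_rot: [-1.571, 0.0, -1.555]
force: [-0.1, -0.8, 1.6]
grip_width: 0.0001
```

```bash
python3 - <<'E'
from h import *
from workcell import monitor
a=snap('side','s6')['frame']; b=snap('top','t6')['frame']
s=monitor.observe();print(s['clock'],s['position'],s['force'])
p=[.5652,.1261,.0178]
im=cv2.resize(a[60:280,170:390],(400,400))[:,:,::-1].copy()
for th,col in((1.7,(0,255,0)),(1.85,(0,0,255))):
    pts=[]
    for y in(.078,-.078):
        x=.095-.15*np.cos(th); z=.102+.15*np.sin(th)
        pts.append([p[0]+x-.0178*y,p[1]+y+.0178*x,z])
    q=((proj(load('s6'),pts)-[170,60])*400/220).astype(int)
    cv2.line(im,tuple(map(int,q[0])),tuple(map(int,q[1])),col,1)
cv2.imwrite('pics/c6.png',np.hstack([im,cv2.resize(b[60:280,170:390],(400,400))[:,:,::-1]]))
E
```

```text
8.4167 [ 0.51818547 -0.2047455   0.31935761] [-1.14664732 -0.2698558  -0.03515559]
```

View pics/c6.png

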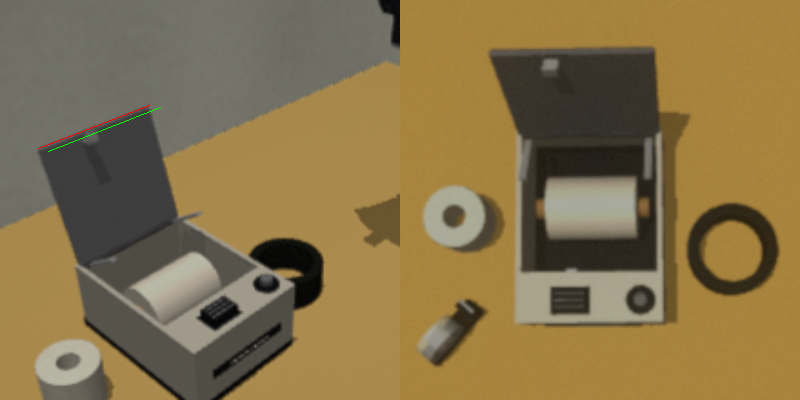

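The cover edge lies on the 1.85 rad (red) line, so it is at its stop. The rolls and dispenser stand where they were (white roll about (455,217) in the right crop, i.e. (420/400 scale) its original spot), and the arm is clear.

```bash
python3 -c "
from workcell import workorder
print(workorder.job_done())"
```

```text
the job is handed in; nothing more can be done
None
```

The printer cover is fully open on its stop, and I handed the job in at about 8.4 s of the 51 s allowed. I pressed the ribbed tab with the closed fingers until the cover sprang up. Then I pushed the cover past upright beside its catch and moved the arm away.

- **Cover:** in the last side picture its free edge lies on the line I projected for 1.85 rad, its fully open angle.
- **Rolls and dispenser:** by eye, they stand where they were in the first pictures. I did not re-measure their positions.
- **Feed button:** the fingers stayed clear of it in every picture taken, and it was never touched on purpose. I could not read its joint directly.
- **Forces:** the highest reading was about 20 N, with the tab bottomed. That is more than the 5 N the tab needs, but within the limits. The wrist force is at noise level now that the arm is clear.
- **Disagreement:** the two cameras differed by about 2–4 pixels on the tab and button, a few millimetres. The close-up picture before pressing showed the fingers centred on the tab.

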